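# Pour two loose stones from the gem shovel through the funnel

### The arm

A 7-joint arm with a two-finger parallel gripper is mounted at the origin on a cart in front of the work surface, level with it; the furniture and walls round the work are solid. World frame = base frame: x ahead of the robot, y to its left, z up, the work surface at z = 0. Lengths are in m, angles in rad, forces in N, time in s.
With the tool pointing down it reaches from about 0.425 to 0.875 m from the base axis. Payload 4.7 kg.
Tool frame: the origin (TCP) lies on the centre line of the jaws, within the pads' length; the fingertips stand ahead of it and the grasp point (between the pads) lies 2 mm behind it (nose_length is the z of the fingertips in the tool frame, in m); z points along the fingers, y is the line along which they close (so a half turn about z gives the same grasp; the last joint's range is limited). The gripper opens to 87 mm and grips with 3 to 60 N. Pads are 19 mm wide; open, the fingers measure 117 mm over their backs; the gripper's body (75 mm by 190 mm) begins 51 mm behind the grasp point.
Start: joints at [1.327, 0.321, -0.07, 1.45, 0.023, 1.371, -0.057], TCP at [0.166, -0.629, 0.24] pointing down, gripper open.
Joint ranges: [-2.86, 2.86], [-0.3, 2.09], [-1.38, 1.24], [0.06, 2.45], [-1.56, 4.7], [0.09, 2.05], [-2.69, 2.69]. Speed limits (rad/s): [2.57, 2.57, 3.14, 3.14, 3.14, 3.14, 3.14].

### API

Orientations are given as a rotation vector (axis times angle).
In Python, from bench import * gives the robot as it stands.
- The arm moves only by the tool send_rows, never from a script. Its arguments are lists of equal length, an entry for each row: "xyz": the shift along the tool's x, y, z in mm, a list of three; "dr": the turn, a rotation vector about the tool's x, y, z in rad, a list of three. A call has exactly 10 rows; each row is the pose to reach, as a shift and turn from the pose commanded when the call began, along the tool's axes at that moment; what a row does not reach only later rows make up. A row lasts 1/12 s, in which the tool goes at most 41.7 mm and 7.16 degrees, less where a joint would pass 70% of its speed; a pose out of reach is approached as far as the arm can. A call with a gripper value outside its range is refused whole. "jaw" is the finger opening in mm, from 0 to 87, set as the call begins (left out, the last holds). The fingers move at their own pace and stop on an object; "grip_force" is the grip in N (left out, the last holds). Time passes only in rows, so rows that repeat a pose let the fingers close, or fill a call up. It gives the time, the measured TCP pose, the force, the opening and the grip force at its end, in the units of the state.
- get_state(): the state, without advancing time (a new reading comes with each control period).
- get_image(name): name is "side" or "top"; returns the picture (420x560x3 uint8, red, green, blue); there is no depth.
- calibration(name): a dict with "vfov" (degrees; the focal length in pixels is half the picture's height over the tangent of half this angle, whatever the lens; pixels are square), "cx", "cy" (the principal point, pixels), "rvec" (rotation vector, rad) and "tvec" (3), from world to camera coordinates, as OpenCV has them. Camera axes: x right, y down, z forward; pixel columns grow to the right and rows downward; lengths in m; the calibration is good to about 2 mm. A picture is of the moment at which its call begins. calibration takes no time and is no camera call.
- close_job(): hands the job in; it is judged then, once.
The state is a dict: "time": time; "joint_positions": joint angles; "qd": joint speeds; "joint_torque": joint torques, N m; "position": TCP position; "tool_rot": TCP orientation; "ft_force": force on the tool from outside, world axes, zero at the start; "torque": the same for the moment, N m; "grip_width": opening from 0.0 (shut) to 1.0 (fully open); "grip_force": force on a finger pad.
Only numpy, scipy, OpenCV 4.12 (cv2) and the standard library are available. Lean on these libraries where they do the work, as an engineer would, in place of code of your own. Each camera call takes 0.05 s, during which the arm holds its last target. There are 200 camera calls.

### The job

Pour the two loose stones out of the gem shovel that holds them through the funnel, so that both end up in the clear tube below it, and put the shovel back down flat on the desk. Move the stones with the shovel, not with the gripper's fingers, and do not knock the jar over. An office chair stands at the robot's right with its back rising well above the desk, so lift clear of it before swinging over the desk.

Things in the scene. Friction and masses are not known exactly. Their poses are not given: they have to be found in the camera images.
- shovel: Gem shovel with the stones (a twin lies empty): aluminium pan, black handle, 90 g. Origin: pan's underside centre; +x to the open lip, z up. Pan x -40..40 mm, 56 wide at rear, 40 at lip, floor 2 thick, walls 16 high, none at the lip. Handle: level bar x -116..-40, 14 wide (y), z 14..32; grasp at (-75, 0, 25) across y. The stones slide out at 30 deg lip-down tilt; 50 is sure.
- funnel_jar: The one vessel with a funnel: clear tube, 41 mm outer, 35 inner diameter, on a black 62 mm foot, steel funnel fixed on top; loose, 0.5 kg. Origin: centre of the foot's underside, z up on the tube's axis. Inner floor at z 12 mm, funnel from z 75 to its mouth at z 118 (112 outer, 106 inner diameter), bore at least 30. A plain open tube and capped jars are bystanders.
- stone_1: One of the two loose dark red stones, polished and slippery, chunky: 15 mm across and 13 mm tall, 12 g. Origin: its centre. Starts on the floor of the shovel's pan.
- stone_2: The other loose stone, the same as stone_1. Origin: its centre.

How it is judged:
By the outcome, as a careful person would: the job done as asked, in the order asked, and still so for the second after the job is handed in, with the robot touching nothing.
It also fails if it takes over 64 s, if anything falls off the work surface, if the arm or the gripper's body presses on something with over 40 N, if the wrist force passes 120 N, or if a joint passes its speed limit or range.

## Working session

There is one attempt and no reset: what is moved stays moved. The work goes in short steps, Python scripts to look and compute and a tool call to move; the robot and the scene stay as the last step left them, time stands still between calls to the robot, and variables do not carry over. Pictures are saved under pics/ and viewed, at most 10 in all, crops included, and the job is handed in when it is done.

Besides the shell and the picture viewer there is one more tool, called as name(argument=value, ...) on one line, values as JSON. send_rows: Moves the arm, as the interface text tells. Its arguments: {"type":"object","properties":{"xyz":{"type":"array"},"dr":{"type":"array"},"jaw":{"type":"number"},"grip_force":{"type":"number"}},"required":["xyz","dr"]}

```bash
mkdir -p pics
python3 - <<'E'
from bench import *
import cv2
s=get_state();print({k:s[k] for k in('time','position','tool_rot','grip_width')})
for n in('side','top'):
    cv2.imwrite(f'pics/{n}0.png',get_image(n)[:,:,::-1]);print(calibration(n))
E
```

```text
{'time': 0.0, 'position': array([ 0.16555457, -0.62802115,  0.2384658 ]), 'tool_rot': array([-3.11363214e+00, -4.03701274e-01,  4.98702210e-04]), 'grip_width': 1.0022857875710087}
{'vfov': 55.64254770228484, 'cx': 275.79001319242155, 'cy': 214.87423457975532, 'rvec': array([ 1.94026785, -0.43985754,  0.29704689]), 'tvec': array([-0.36476443,  0.18518012,  0.52967225])}
{'vfov': 47.212725350130235, 'cx': 272.7021028477753, 'cy': 209.38427224800776, 'rvec': array([-2.21245361,  2.21340225, -0.07415115]), 'tvec': array([0.16298797, 0.49445087, 0.89447557])}
```

View pics/top0.png

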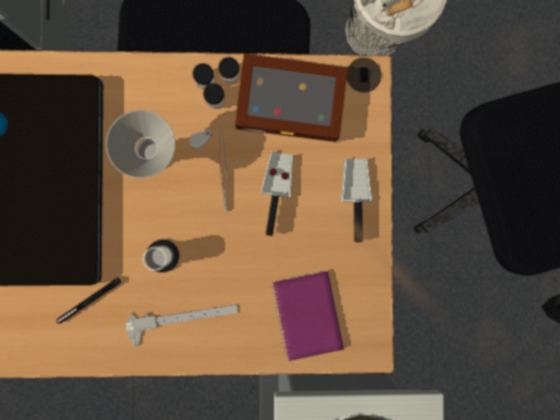

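View pics/side0.png

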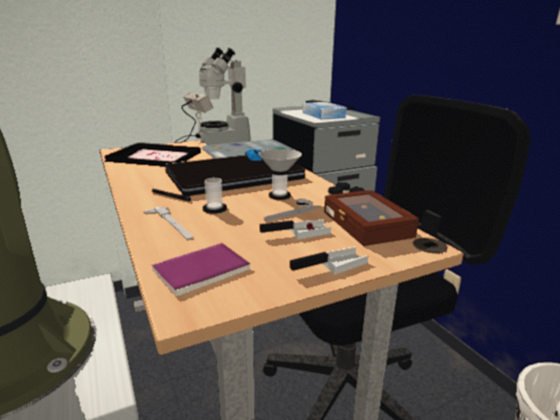

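```bash
cat > h.py <<'E'
import numpy as np,cv2
from bench import *
def cam(n):
    c=calibration(n);f=210/np.tan(np.radians(c['vfov']/2))
    return np.array([[f,0,c['cx']],[0,f,c['cy']],[0,0,1]]),cv2.Rodrigues(c['rvec'])[0],c['tvec']
def ray(n,uv,z):
    K,R,t=cam(n);d=R.T@np.linalg.inv(K)@[*uv,1];o=-R.T@t
    return o+d*(z-o[2])/d[2]
def proj(n,P):
    K,R,t=cam(n);p=(np.atleast_2d(P)@R.T+t)@K.T;return p[:,:2]/p[:,2:]
E
python3 - <<'E'
from h import *
for k,uv,z in[('hend',(270,233),.03),('hpan',(275,196),.03),('lip',(282,153),.002),('stone',(273,172),.01),('stone',(286,176),.01),('funnel',(141,144.5),.118),('emptyhend',(359,240),.03),('chairback low',(480,180),.2),('deskR',(392,200),0),('deskNear',(300,374),0)]:
    print(k,ray('top',uv,z).round(4))
print('cam',[(-cam(n)[1].T@cam(n)[2]).round(3) for n in('top','side')])
print(proj('side',ray('top',(141,144.5),.118)))
im=cv2.imread('pics/top0.png')
a=cv2.resize(im[140:245,225:325],None,fx=5.6,fy=5.6,interpolation=cv2.INTER_CUBIC);cv2.imwrite('pics/c1.png',a)
E
```

```text
hend [0.4511 0.1688 0.03  ]
hpan [0.5181 0.1597 0.03  ]
lip [0.6004 0.1452 0.002 ]
stone [0.5638 0.1624 0.01  ]
stone [0.5564 0.1383 0.01  ]
funnel [0.5964 0.3803 0.118 ]
emptyhend [0.438  0.0066 0.03  ]
chairback low [ 0.5332 -0.1374  0.2   ]
deskR [ 0.5124 -0.0635  0.    ]
deskNear [0.188  0.1121 0.    ]
cam [array([0.472, 0.2  , 0.899]), array([ 0.147, -0.53 ,  0.382])]
[[278.77882963 153.70312654]]
```

View pics/c1.png

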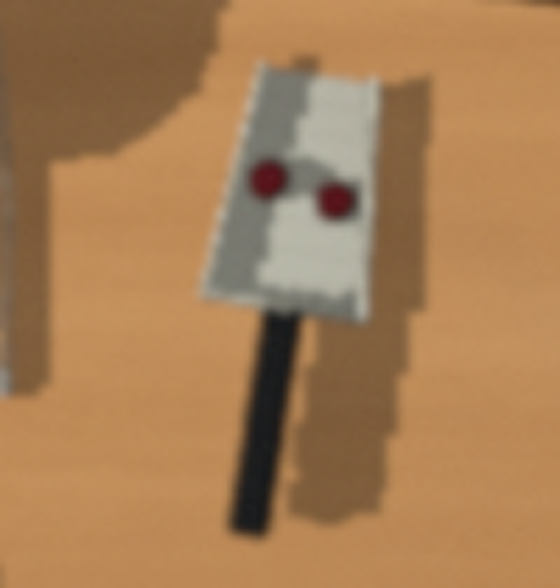

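```bash
python3 - <<'E'
from h import *
from scipy.optimize import least_squares
import bench;print([(k,getattr(bench,k)) for k in dir(bench) if 'nose' in k.lower()], [k for k in get_state()])
c=np.array([[249,532],[283,313],[262,66],[377,80],[205,294],[365,318]])/5.6+[225,140]-.4
M=np.array([[-116,0,32],[-40,0,32],[40,20,16],[40,-20,16],[-40,28,16],[-40,-28,16]])/1000
def W(p,M):
    C,S=np.cos(p[2]),np.sin(p[2]);return np.c_[C*M[:,0]-S*M[:,1]+p[0],S*M[:,0]+C*M[:,1]+p[1],M[:,2]]
r=least_squares(lambda p:(proj('top',W(p,M))-c).ravel(),[.55,.15,-.1])
print('shovel',r.x,np.degrees(r.x[2]),(r.fun.reshape(-1,2)).round(1).tolist());print('grasp',W(r.x,np.array([[-.075,0,.025]])))
a=np.linspace(0,6.28,60)
for R,z in((.056,.118),):
    p=proj('top',np.c_[.5964+R*np.cos(a),.3803+R*np.sin(a),0*a+z]);print(p.min(0),p.max(0))
print('foot side',proj('side',[[.5964,.3803,0],[.5964,.3803,.118]]))
# chair: triangulate
def tri(u,v):
    P=[];
    for n in('top','side'):
        K,R,t=cam(n);P.append(K@np.c_[R,t])
    X=cv2.triangulatePoints(P[0],P[1],np.float64(u),np.float64(v)).ravel();return X[:3]/X[3]
for u,v in(((465,115),(400,97)),((510,270),(525,120)),((490,190),(460,105))):
    X=tri(u,v);print('chair',X.round(3),proj('top',X).round(),proj('side',X).round())
for uv in((465,115),(510,270)):
  print([ray('top',uv,z).round(3).tolist() for z in(.2,.35,.5)])
E
ls
```

```text
[('nose_length', 0.017)] ['time', 'joint_positions', 'qd', 'joint_torque', 'position', 'tool_rot', 'ft_force', 'torque', 'grip_force', 'grip_width']
shovel [ 0.56061283  0.15261538 -0.15427506] -8.839309803266257 [[0.1, 1.3], [0.4, -1.2], [-0.3, -1.0], [0.5, -0.1], [-1.1, 0.3], [0.4, 0.8]]
grasp [[0.48650359 0.16414017 0.025     ]]
[105.89488036 110.0155254 ] [175.94077349 179.05388659]
foot side [[278.42652216 196.16270184]
 [278.79159488 153.70675144]]
chair [ 0.597 -0.058  0.313] [[460. 121.]] [[409.  94.]]
chair [ 0.469 -0.212  0.292] [[570. 224.]] [[417. 136.]]
chair [ 0.542 -0.136  0.297] [[514. 167.]] [[417. 115.]]
[[0.63, -0.116, 0.2], [0.596, -0.048, 0.35], [0.562, 0.02, 0.5]]
[[0.4, -0.181, 0.2], [0.415, -0.099, 0.35], [0.43, -0.018, 0.5]]
h.py
pics
```

send_rows(xyz=[[0,0,-15],[0,0,-45],[0,0,-80],[0,0,-115],[0,0,-150],[0,0,-180],[0,0,-200],[0,0,-210],[0,0,-210],[0,0,-210]], dr=[[0,0,0],[0,0,0],[0,0,0],[0,0,0],[0,0,0],[0,0,0],[0,0,0],[0,0,0],[0,0,0],[0,0,0]], jaw=60)

```text
time: 0.93
position: [0.1657, -0.6286, 0.4492]
tool_rot: [-3.115, -0.404, 0.0]
ft_force: [0.9, 0.5, -0.5]
grip_width: 0.684
grip_force: 0.0
```

send_rows(xyz=[[16,-10,0],[48,-29,0],[83,-49,0],[118,-70,0],[153,-91,0],[188,-112,0],[223,-133,0],[258,-153,0],[292,-174,0],[323,-192,0]], dr=[[0,0,0],[0,0,0],[0,0,0],[0,0,0],[0,0,0],[0,0,0],[0,0,0],[0,0,0],[0,0,0],[0,0,0]])

```text
time: 1.77
position: [0.4302, -0.3577, 0.4477]
tool_rot: [-3.113, -0.406, 0.003]
ft_force: [0.0, -0.7, -0.1]
grip_width: 0.69
grip_force: 0.0
```

send_rows(xyz=[[17,-25,0],[33,-50,0],[50,-76,0],[66,-101,0],[83,-126,0],[100,-151,0],[116,-176,0],[133,-202,0],[149,-227,0],[166,-252,0]], dr=[[0,0,0],[0,0,0],[0,0,0],[0,0,0],[0,0,0],[0,0,0],[0,0,0],[0,0,0],[0,0,0],[0,0,0]])

```text
time: 2.6
position: [0.5249, -0.0731, 0.4477]
tool_rot: [-3.115, -0.404, 0.005]
ft_force: [1.4, -0.3, 0.5]
grip_width: 0.69
grip_force: 0.0
```

send_rows(xyz=[[3,-28,0],[6,-56,0],[9,-84,0],[12,-112,0],[15,-140,0],[18,-168,0],[20,-195,0],[22,-220,0],[23,-235,0],[24,-240,0]], dr=[[0,0,0.04],[0,0,0.08],[0,0,0.12],[0,0,0.17],[0,0,0.21],[0,0,0.25],[0,0,0.3],[0,0,0.35],[0,0,0.4],[0,0,0.41]])

```text
time: 3.43
position: [0.4856, 0.1669, 0.448]
tool_rot: [3.133, -0.233, -0.004]
ft_force: [0.9, 0.4, -0.0]
grip_width: 0.689
grip_force: 0.0
```

send_rows(xyz=[[0,0,20],[0,1,60],[0,2,100],[1,3,140],[1,3,180],[1,3,220],[1,3,260],[1,3,300],[1,3,335],[1,3,350]], dr=[[0,0,0],[0,0,0],[0,0,0.005],[0,0,0.005],[0,0,0.005],[0,0,0.005],[0,0,0.005],[0,0,0.005],[0,0,0.005],[0,0,0.005]])

```text
time: 4.27
position: [0.4838, 0.1577, 0.0934]
tool_rot: [3.129, -0.246, -0.014]
ft_force: [-0.7, -0.0, -0.3]
grip_width: 0.692
grip_force: 0.0
```

Run:
```python
from h import *
s=get_state();print(s['position'],s['tool_rot'],s['joint_positions'].round(2))
print(proj('side',[[.4865,.1641,.025],[.446,.1704,.023]]))
a=get_image('side')[170:290,220:380,::-1];b=get_image('top')[130:250,200:360,::-1]
cv2.imwrite('pics/c2.png',cv2.resize(np.vstack([a,b]),None,fx=2.5,fy=2.5,interpolation=2))
```

```text
[0.4838059  0.15773677 0.09336066] [ 3.12857637 -0.24617192 -0.01413882] [ 0.32  0.23 -0.75  1.94  0.18  1.05 -2.24]
[[276.84588525 225.16474096]
 [258.28079931 228.30062459]]
```

View pics/c2.png

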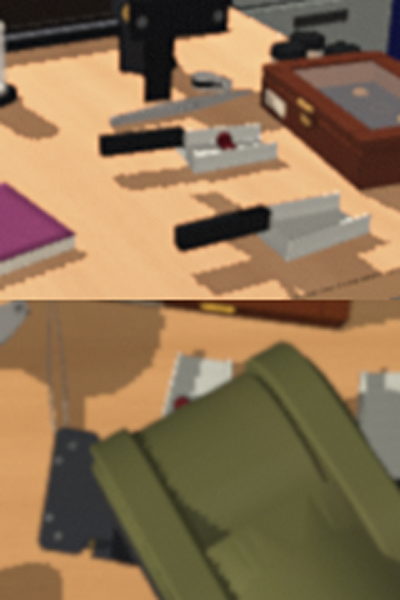

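send_rows(xyz=[[1,-3,0],[2,-7,0],[2,-7,10],[2,-7,24],[2,-7,40],[2,-7,54],[2,-7,64],[2,-7,70],[2,-7,70],[2,-7,70]], dr=[[0,0,0],[0,0,0],[0,0,0],[0,0,0],[0,0,0],[0,0,0],[0,0,0],[0,0,0],[0,0,0],[0,0,0]])

```text
time: 5.2
position: [0.4913, 0.1674, 0.0299]
tool_rot: [-3.132, 0.246, -0.001]
ft_force: [0.1, 1.3, 1.1]
grip_width: 0.689
grip_force: 0.0
```

Run:
```python
from h import *
P=[]
for i in range(6):
    im=get_image('side');s=get_state();P.append(np.r_[s['position'],s['tool_rot']])
print(np.round(P,4));print(s['ft_force'])
cv2.imwrite('pics/c3.png',cv2.resize(im[180:260,220:340,::-1],None,fx=5,fy=5,interpolation=2))
```

```text
[[ 4.9160e-01  1.6740e-01  3.0200e-02 -3.1315e+00  2.4650e-01 -2.0000e-03]
 [ 4.9170e-01  1.6750e-01  3.0400e-02 -3.1315e+00  2.4650e-01 -2.5000e-03]
 [ 4.9170e-01  1.6740e-01  3.0400e-02 -3.1315e+00  2.4660e-01 -2.8000e-03]
 [ 4.9160e-01  1.6730e-01  3.0300e-02 -3.1316e+00  2.4670e-01 -2.5000e-03]
 [ 4.9150e-01  1.6720e-01  3.0200e-02 -3.1318e+00  2.4680e-01 -2.2000e-03]
 [ 4.9140e-01  1.6720e-01  3.0100e-02 -3.1318e+00  2.4680e-01 -1.7000e-03]]
[ 0.34743221  0.0760666  -0.35995318]
```

View pics/c3.png

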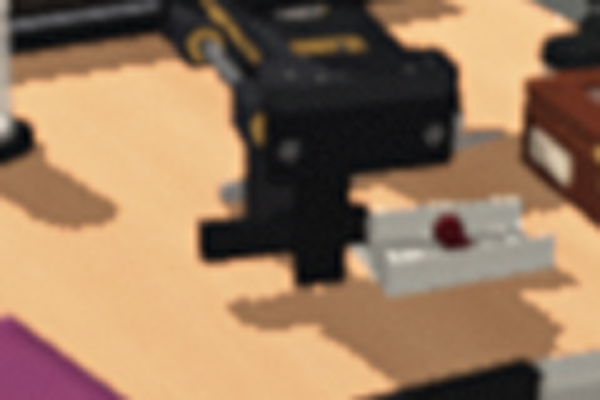

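send_rows(xyz=[[-2,2,2],[-4,4,4],[-4,4,7],[-4,4,7],[-4,4,7],[-4,4,7],[-4,4,7],[-4,4,7],[-4,4,7],[-4,4,7]], dr=[[0,0,0],[0,0,0],[0,0,0],[0,0,0],[0,0,0],[0,0,0],[0,0,0],[0,0,0],[0,0,0],[0,0,0]])

```text
time: 6.33
position: [0.4864, 0.1638, 0.0226]
tool_rot: [3.132, -0.247, 0.0]
ft_force: [-1.0, 0.0, -0.2]
grip_width: 0.695
grip_force: 0.0
```

Right on target. Close.

send_rows(xyz=[[0,0,0],[0,0,0],[0,0,0],[0,0,0],[0,0,0],[0,0,0],[0,0,0],[0,0,0],[0,0,0],[0,0,0]], dr=[[0,0,0],[0,0,0],[0,0,0],[0,0,0],[0,0,0],[0,0,0],[0,0,0],[0,0,0],[0,0,0],[0,0,0]], jaw=5, grip_force=45)

```text
time: 7.17
position: [0.4864, 0.1638, 0.0225]
tool_rot: [3.132, -0.247, 0.0]
ft_force: [-0.5, 0.2, -0.1]
grip_width: 0.154
grip_force: 45.0
```

send_rows(xyz=[[0,0,-3],[0,0,-10],[0,0,-22],[0,0,-40],[0,0,-60],[0,0,-80],[0,0,-100],[0,0,-118],[0,0,-132],[0,0,-140]], dr=[[0,0,0],[0,0,0],[0,0,0],[0,0,0],[0,0,0],[0,0,0],[0,0,0],[0,0,0],[0,0,0],[0,0,0]])

```text
time: 8.0
position: [0.4873, 0.1644, 0.1655]
tool_rot: [-3.131, 0.246, -0.006]
ft_force: [0.5, -0.9, -1.3]
grip_width: 0.157
grip_force: 45.0
```

send_rows(xyz=[[0,0,-6],[0,0,-16],[0,0,-30],[0,0,-46],[0,0,-60],[0,0,-72],[0,0,-80],[0,0,-86],[0,0,-90],[0,0,-90]], dr=[[0,0,0],[0,0,0],[0,0,0],[0,0,0],[0,0,0],[0,0,0],[0,0,0],[0,0,0],[0,0,0],[0,0,0]])

```text
time: 8.83
position: [0.4865, 0.1639, 0.2529]
tool_rot: [3.132, -0.247, 0.001]
ft_force: [0.5, -0.1, -1.5]
grip_width: 0.154
grip_force: 45.0
```

```bash
cat >> h.py <<'E'
from scipy.spatial.transform import Rotation as Ro
def go(pos,R):
    s=get_state();R0=Ro.from_rotvec(s['tool_rot'])
    print('from',s['position'].round(4),'xyz mm',(R0.inv().apply(np.array(pos)-s['position'])*1000).round(1),'dr',(R0.inv()*R).as_rotvec().round(3),'q',s['joint_positions'].round(2))
def tool(yaw,tilt):  # deg; shovel heading, lip-down tilt
    return Ro.from_euler('z',yaw,degrees=True)*Ro.from_euler('y',tilt,degrees=True)*Ro.from_euler('x',180,degrees=True)
def tcp(lip,yaw,tilt): # TCP when lip (40,0,2) is at lip
    S=Ro.from_euler('z',yaw,degrees=True)*Ro.from_euler('y',tilt,degrees=True)
    return np.array(lip)+S.apply(np.array([-.075-.04,0,.023-.002]))
J=np.array([.5964,.3803])
def lip(yaw,back,z):
    a=np.radians(yaw);return [J[0]-back*np.cos(a),J[1]-back*np.sin(a),z]
E
python3 - <<'E'
from h import *
im=np.hstack([get_image('side')[100:260,200:360,::-1],get_image('top')[100:260,200:360,::-1]]);cv2.imwrite('pics/c4.png',cv2.resize(im,None,fx=2.4,fy=2.4,interpolation=2))
for y in(60,75,90): print(y,[tcp(lip(y,.03,.15),y,t).round(3) for t in(0,30,50)])
go(tcp(lip(75,.1,.24),75,0),tool(75,0))
E
```

```text
60 [array([0.524, 0.255, 0.171]), array([0.537, 0.277, 0.226]), array([0.552, 0.304, 0.252])]
75 [array([0.559, 0.24 , 0.171]), array([0.566, 0.265, 0.226]), array([0.574, 0.295, 0.252])]
90 [array([0.596, 0.235, 0.171]), array([0.596, 0.261, 0.226]), array([0.596, 0.292, 0.252])]
from [0.4861 0.1637 0.252 ] xyz mm [ 52.6 -17.4  -9.1] dr [-0.000e+00  1.000e-03 -1.466e+00] q [ 0.37  0.07 -0.77  1.74  0.05  1.35 -2.14]
```

View pics/c4.png

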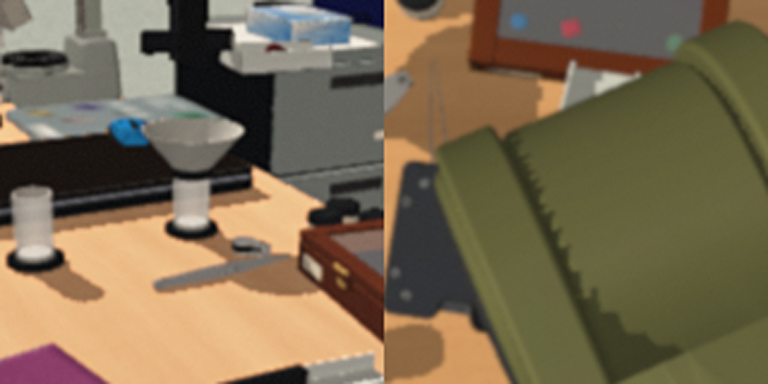

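send_rows(xyz=[[1,0,0],[3,-1,-1],[6,-2,-2],[9,-3,-3],[12,-4,-4],[15,-5,-5],[18,-6,-6],[21,-7,-7],[24,-8,-8],[27,-9,-9]], dr=[[0,0,-0.02],[0,0,-0.07],[0,0,-0.14],[0,0,-0.22],[0,0,-0.3],[0,0,-0.38],[0,0,-0.46],[0,0,-0.54],[0,0,-0.62],[0,0,-0.7]])

```text
time: 9.77
position: [0.5144, 0.1683, 0.2608]
tool_rot: [-3.024, -0.85, 0.002]
ft_force: [0.6, 0.2, -1.9]
grip_width: 0.159
grip_force: 45.0
```

Run:
```python
from h import *
go(tcp(lip(75,.1,.24),75,0),tool(75,0))
```

```text
from [0.5144 0.1683 0.2608] xyz mm [24.8 10.  -0.2] dr [-0.001  0.001 -0.761] q [ 0.38  0.14 -0.81  1.67  0.11  1.38 -1.47]
```

send_rows(xyz=[[3,1,0],[6,2,0],[9,3,0],[12,4,0],[15,6,0],[18,7,0],[21,8,0],[23,9,0],[25,10,0],[25,10,0]], dr=[[0,0,-0.08],[0,0,-0.17],[0,0,-0.26],[0,0,-0.35],[0,0,-0.44],[0,0,-0.53],[0,0,-0.62],[0,0,-0.7],[0,0,-0.75],[0,0,-0.76]])

```text
time: 10.6
position: [0.5412, 0.1725, 0.2607]
tool_rot: [-2.496, -1.907, 0.001]
ft_force: [-1.1, 0.5, -1.8]
grip_width: 0.157
grip_force: 45.0
```

Run:
```python
from h import *
im=np.hstack([get_image('side')[70:230,190:350,::-1],get_image('top')[60:220,80:240,::-1]]);cv2.imwrite('pics/c5.png',cv2.resize(im,None,fx=2.4,fy=2.4,interpolation=2))
L=np.array(tcp(lip(75,.1,.24),75,0));print('lip exp top/side',proj('top',lip(75,.1,.24)),proj('side',lip(75,.1,.24)))
s=get_state();R0=Ro.from_rotvec(s['tool_rot'])
go(tcp(lip(75,.03,.16),75,10),tool(75,10))
```

```text
lip exp top/side [[191.52529122 149.42644326]] [[287.81527204 111.88036332]]
from [0.5408 0.1726 0.2609] xyz mm [75.4 -0.5 60.3] dr [-0.002 -0.174 -0.007] q [ 0.42  0.23 -0.89  1.6   0.18  1.39 -0.76]
```

View pics/c5.png

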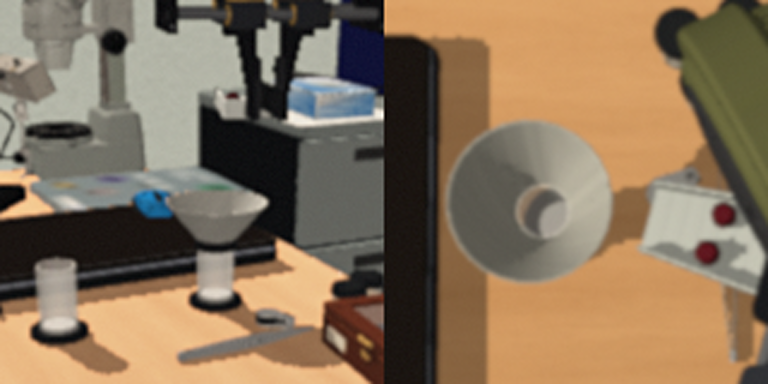

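send_rows(xyz=[[3,0,2],[10,0,8],[20,0,16],[30,0,24],[40,0,32],[50,0,40],[60,0,48],[69,0,55],[74,0,59],[75,0,60]], dr=[[0,0,0],[0,0,0],[0,-0.02,0],[0,-0.04,0],[0,-0.06,0],[0,-0.08,0],[0,-0.11,0],[0,-0.14,0],[0,-0.16,0],[0,-0.17,0]])

```text
time: 11.53
position: [0.5598, 0.2477, 0.1995]
tool_rot: [2.409, 1.843, -0.209]
ft_force: [-0.3, 0.1, -1.1]
grip_width: 0.158
grip_force: 45.0
```

Run:
```python
from h import *
for b,z,t in((.03,.15,20),(.03,.14,30),(.03,.14,35),(.03,.14,45),(.03,.14,55)): go(tcp(lip(75,b,z),75,t),tool(75,t))
```

```text
from [0.5598 0.2477 0.1995] xyz mm [  5.    1.  -10.6] dr [-0.004 -0.179 -0.002] q [ 0.09  0.47 -0.84  1.48  0.44  1.49 -1.05]
from [0.5598 0.2477 0.1995] xyz mm [ 15.5   1.  -19.1] dr [-0.004 -0.353 -0.002] q [ 0.09  0.47 -0.84  1.48  0.44  1.49 -1.05]
from [0.5598 0.2477 0.1995] xyz mm [ 21.    0.9 -27.6] dr [-0.004 -0.44  -0.002] q [ 0.09  0.47 -0.84  1.48  0.44  1.49 -1.05]
from [0.5598 0.2477 0.1995] xyz mm [ 34.3   0.8 -43.1] dr [-0.004 -0.615 -0.002] q [ 0.09  0.47 -0.84  1.48  0.44  1.49 -1.05]
from [0.5598 0.2477 0.1995] xyz mm [ 50.    0.8 -56. ] dr [-0.004 -0.789 -0.001] q [ 0.09  0.47 -0.84  1.48  0.44  1.49 -1.05]
```

send_rows(xyz=[[2,1,-4],[5,1,-11],[10,1,-15],[16,1,-19],[21,1,-28],[28,1,-36],[34,1,-43],[42,1,-50],[50,1,-56],[50,1,-56]], dr=[[0,-0.08,0],[0,-0.18,0],[0,-0.27,0],[0,-0.35,0],[0,-0.44,0],[0,-0.53,0],[0,-0.615,0],[0,-0.7,0],[0,-0.79,0],[0,-0.79,0]])

```text
time: 12.37
position: [0.5721, 0.2646, 0.1928]
tool_rot: [1.982, 1.512, -1.023]
ft_force: [-5.8, -6.4, 13.1]
grip_width: 0.154
grip_force: 45.0
```

Run:
```python
from h import *
go(tcp(lip(75,.03,.14),75,55),tool(75,55))
im=np.hstack([get_image('side')[70:230,190:350,::-1],get_image('top')[60:220,80:240,::-1]]);cv2.imwrite('pics/c6.png',cv2.resize(im,None,fx=2.4,fy=2.4,interpolation=2))
```

```text
from [0.5721 0.2646 0.1928] xyz mm [-16.3 -13.  -63.3] dr [-0.09  -0.072  0.041] q [-0.77  0.87  0.15  0.99  0.36  2.05 -0.84]
```

View pics/c6.png

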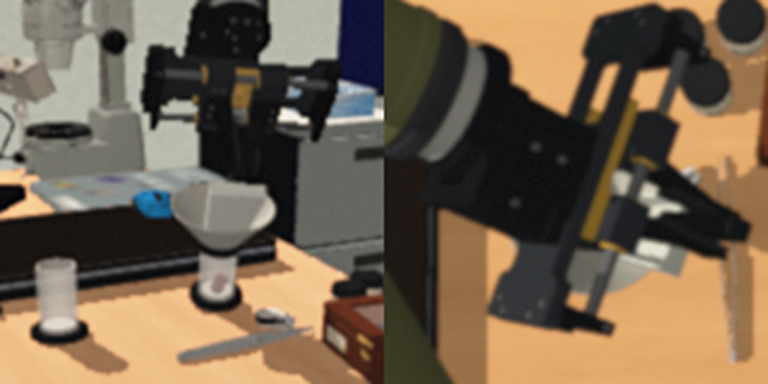

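send_rows(xyz=[[-11,0,-4],[-22,0,-8],[-33,0,-11],[-44,0,-15],[-55,0,-18],[-66,0,-22],[-77,0,-25],[-88,0,-29],[-99,0,-32],[-110,0,-36]], dr=[[0,0.03,0],[0,0.08,0],[0,0.13,0],[0,0.18,0],[0,0.23,0],[0,0.28,0],[0,0.33,0],[0,0.38,0],[0,0.43,0],[0,0.48,0]])

```text
time: 13.3
position: [0.5679, 0.2234, 0.3009]
tool_rot: [2.342, 1.747, -0.556]
ft_force: [-0.1, -1.6, -0.9]
grip_width: 0.155
grip_force: 45.0
```

Run:
```python
from h import *
go(tcp(lip(75,.13,.26),75,0),tool(75,0))
im=np.hstack([get_image('side')[110:230,230:330,::-1],get_image('top')[80:200,90:240,::-1]]);cv2.imwrite('pics/c7.png',cv2.resize(im,None,fx=3.2,fy=3.2,interpolation=2))
```

```text
from [0.5679 0.2234 0.3009] xyz mm [-71.6  -7.5  52.9] dr [-0.095  0.4   -0.027] q [-0.6   0.47  0.1   1.19  0.17  1.83 -0.78]
```

View pics/c7.png

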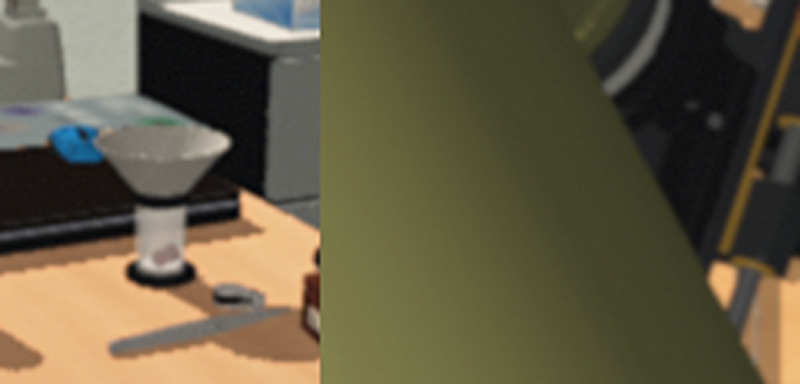

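send_rows(xyz=[[-5,0,3],[-13,-1,9],[-22,-2,15],[-31,-3,22],[-40,-4,29],[-49,-5,36],[-58,-6,42],[-66,-7,48],[-72,-7,53],[-72,-7,53]], dr=[[-0.01,0.03,0],[-0.02,0.08,0],[-0.03,0.13,-0.01],[-0.04,0.18,-0.01],[-0.05,0.23,-0.01],[-0.06,0.28,-0.02],[-0.08,0.33,-0.02],[-0.09,0.37,-0.03],[-0.095,0.4,-0.03],[-0.095,0.4,-0.03]])

```text
time: 14.23
position: [0.5324, 0.1396, 0.2797]
tool_rot: [2.49, 1.909, -0.012]
ft_force: [1.1, -0.3, -1.3]
grip_width: 0.156
grip_force: 45.0
```

```bash
cat >> h.py <<'E'
def reds(n):
    im=get_image(n).astype(int);m=((im[...,0]-im[...,1:].max(2)>22)&(im[...,1]<75)).astype('uint8')
    k,_,st,c=cv2.connectedComponentsWithStats(m)
    print(n,[(c[i].round().tolist(),int(st[i,4])) for i in range(1,k) if st[i,4]>3]);return im
E
python3 - <<'E'
from h import *
go([.4865,.1641,.2],tool(-8.84,0))
reds('top');im=reds('side')
s=get_state();R=Ro.from_rotvec(s['tool_rot']);print('pan top',proj('top',[s['position']+R.apply([x,y,.02]) for x,y in((.035,.03),(.035,-.03),(.115,.02),(.115,-.02))]).round())
E
```

```text
from [0.5324 0.1396 0.2797] xyz mm [ 12.4 -50.5  79.7] dr [0.005 0.008 1.462] q [-0.43  0.09  0.13  1.64 -0.01  1.41 -0.56]
top [([136.0, 51.0], 5), ([166.0, 52.0], 5), ([181.0, 52.0], 7), ([227.0, 53.0], 5), ([237.0, 53.0], 7), ([248.0, 95.0], 1209), ([262.0, 53.0], 4), ([24.0, 74.0], 22), ([100.0, 80.0], 4), ([103.0, 104.0], 30), ([242.0, 130.0], 6), ([153.0, 146.0], 21), ([102.0, 220.0], 31), ([308.0, 315.0], 4236), ([120.0, 282.0], 4), ([27.0, 285.0], 41), ([82.0, 309.0], 4)]
side [([109.0, 161.0], 7), ([120.0, 162.0], 10), ([131.0, 163.0], 9), ([142.0, 164.0], 10), ([154.0, 165.0], 9), ([162.0, 166.0], 4), ([373.0, 221.0], 2567), ([200.0, 266.0], 2163)]
pan top [[276. 147.]
 [265. 191.]
 [216. 139.]
 [208. 168.]]
```

Run:
```python
from h import *
a=get_image('top')[100:200,110:290,::-1];b=get_image('side')[140:210,250:310,::-1];
a=cv2.resize(a,(600,333),interpolation=2);b=cv2.resize(b,None,fx=3.6,fy=3.6,interpolation=2)
c=get_image('top')[125:170,125:180,::-1];c=cv2.resize(c,None,fx=5,fy=5,interpolation=2)
m=np.zeros((600,600,3),'uint8');m[:333]=a;m[340:340+b.shape[0],:b.shape[1]]=b;m[340:340+c.shape[0],260:260+c.shape[1]]=c
cv2.imwrite('pics/c8.png',m)
```

```text
(no output)
```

View pics/c8.png

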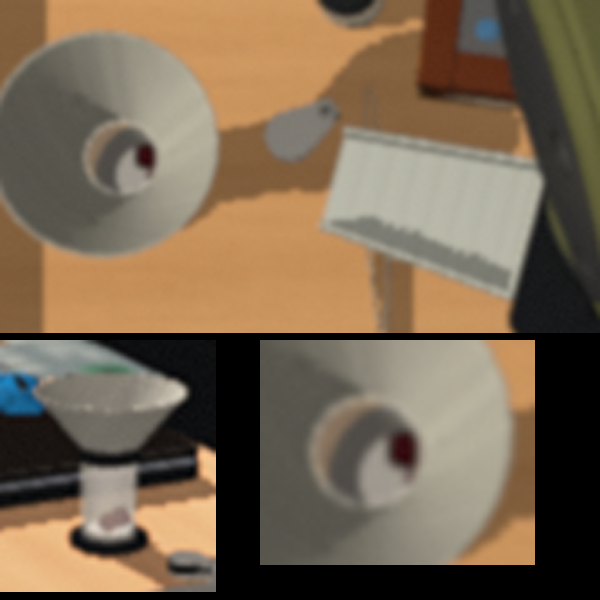

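send_rows(xyz=[[1,-3,0],[1,-6,4],[2,-10,8],[3,-14,12],[4,-18,16],[5,-22,20],[6,-26,24],[7,-30,30],[8,-34,35],[9,-38,40]], dr=[[0,0,0.04],[0,0,0.11],[0,0,0.2],[0,0,0.29],[0,0,0.38],[0,0,0.47],[0,0,0.56],[0,0,0.65],[0,0,0.74],[0,0,0.83]])

```text
time: 15.32
position: [0.4989, 0.1611, 0.2395]
tool_rot: [3.047, 0.741, -0.009]
ft_force: [-0.8, 0.2, -0.2]
grip_width: 0.156
grip_force: 45.0
```

Run:
```python
from h import *
go([.4865,.1641,.12],tool(-8.84,0))
```

```text
from [0.4989 0.1611 0.2395] xyz mm [ -8.8  -8.8 119.5] dr [0.006 0.006 0.632] q [-0.49  0.06  0.13  1.76 -0.    1.33 -1.45]
```

send_rows(xyz=[[-1,-1,5],[-3,-3,15],[-4,-4,30],[-5,-5,46],[-6,-6,62],[-7,-7,78],[-8,-8,94],[-9,-9,108],[-9,-9,118],[-9,-9,120]], dr=[[0,0,0.06],[0,0,0.14],[0,0,0.22],[0,0,0.3],[0,0,0.38],[0,0,0.46],[0,0,0.54],[0,0,0.6],[0.006,0.006,0.63],[0.006,0.006,0.63]])

```text
time: 16.15
position: [0.485, 0.1634, 0.1177]
tool_rot: [3.132, -0.234, -0.004]
ft_force: [0.2, -0.2, -1.0]
grip_width: 0.159
grip_force: 45.0
```

Run:
```python
from h import *
go([.4865,.1641,.024],tool(-8.84,0))
```

```text
from [0.485  0.1634 0.1177] xyz mm [ 1.7 -1.1 93.7] dr [0.001 0.003 0.005] q [-0.52  0.13  0.15  1.94 -0.02  1.08 -2.08]
```

send_rows(xyz=[[0,0,5],[1,0,15],[1,0,27],[1,-1,40],[1,-1,52],[1,-1,60],[1,-1,65],[1,-1,67],[1,-1,68],[1,-1,68]], dr=[[0,0,0],[0,0,0],[0,0,0],[0,0,0],[0,0,0],[0,0,0],[0,0,0],[0,0,0],[0,0,0],[0,0,0]])

```text
time: 16.98
position: [0.4881, 0.1637, 0.0523]
tool_rot: [-3.131, 0.236, -0.002]
ft_force: [-0.7, 0.1, -0.6]
grip_width: 0.155
grip_force: 45.0
```

send_rows(xyz=[[0,0,1],[0,0,3],[0,0,5],[0,0,7],[0,0,9],[0,0,11],[0,0,13],[0,0,14],[0,0,15],[0,0,15]], dr=[[0,0,0],[0,0,0],[0,0,0],[0,0,0],[0,0,0],[0,0,0],[0,0,0],[0,0,0],[0,0,0],[0,0,0]])

```text
time: 17.82
position: [0.4876, 0.1636, 0.0368]
tool_rot: [-3.132, 0.236, -0.001]
ft_force: [0.3, 0.4, -1.4]
grip_width: 0.158
grip_force: 45.0
```

send_rows(xyz=[[0,0,1],[0,0,2],[0,0,3],[0,0,4],[0,0,5],[0,0,6],[0,0,7],[0,0,8],[0,0,9],[0,0,9]], dr=[[0,0,0],[0,0,0],[0,0,0],[0,0,0],[0,0,0],[0,0,0],[0,0,0],[0,0,0],[0,0,0],[0,0,0]])

```text
time: 18.65
position: [0.4876, 0.1636, 0.0279]
tool_rot: [-3.132, 0.236, -0.001]
ft_force: [-0.0, 0.3, -0.6]
grip_width: 0.157
grip_force: 45.0
```

send_rows(xyz=[[0,0,1],[0,0,2],[0,0,3],[0,0,4],[0,0,4],[0,0,4],[0,0,4],[0,0,4],[0,0,4],[0,0,4]], dr=[[0,0,0],[0,0,0],[0,0,0],[0,0,0],[0,0,0],[0,0,0],[0,0,0],[0,0,0],[0,0,0],[0,0,0]])

```text
time: 19.48
position: [0.4878, 0.1637, 0.0242]
tool_rot: [-3.132, 0.236, -0.002]
ft_force: [-0.1, 0.7, -1.0]
grip_width: 0.156
grip_force: 45.0
```

send_rows(xyz=[[0,0,0.5],[0,0,1],[0,0,1.5],[0,0,2],[0,0,2],[0,0,2],[0,0,2],[0,0,2],[0,0,2],[0,0,2]], dr=[[0,0,0],[0,0,0],[0,0,0],[0,0,0],[0,0,0],[0,0,0],[0,0,0],[0,0,0],[0,0,0],[0,0,0]])

```text
time: 20.32
position: [0.4878, 0.1636, 0.0221]
tool_rot: [-3.132, 0.236, -0.002]
ft_force: [-0.4, -0.5, -1.7]
grip_width: 0.154
grip_force: 45.0
```

send_rows(xyz=[[0,0,0],[0,0,0],[0,0,0],[0,0,0],[0,0,0],[0,0,0],[0,0,0],[0,0,0],[0,0,0],[0,0,0]], dr=[[0,0,0],[0,0,0],[0,0,0],[0,0,0],[0,0,0],[0,0,0],[0,0,0],[0,0,0],[0,0,0],[0,0,0]], jaw=60)

```text
time: 21.15
position: [0.4878, 0.1636, 0.0221]
tool_rot: [-3.132, 0.236, -0.002]
ft_force: [1.6, 0.1, -0.3]
grip_width: 0.683
grip_force: 0.0
```

send_rows(xyz=[[0,0,-5],[0,0,-15],[0,0,-35],[0,0,-60],[0,0,-90],[0,0,-120],[0,0,-150],[0,0,-180],[0,0,-200],[0,0,-200]], dr=[[0,0,0],[0,0,0],[0,0,0],[0,0,0],[0,0,0],[0,0,0],[0,0,0],[0,0,0],[0,0,0],[0,0,0]])

```text
time: 21.98
position: [0.4903, 0.1644, 0.2285]
tool_rot: [-3.127, 0.236, -0.016]
ft_force: [1.3, 1.1, 0.8]
grip_width: 0.691
grip_force: 0.0
```

Run:
```python
from h import *
# compare shovel area in side view with the first picture
a=cv2.imread('pics/side0.png');b=get_image('side')[:,:,::-1]
for n,(r0,r1,c0,c1) in dict(handle=(215,240,255,300),pan=(215,245,290,335),jar=(145,205,255,305)).items():
    A=a[r0:r1,c0:c1];best=max((cv2.minMaxLoc(cv2.matchTemplate(b[r0-10:r1+10,c0-12:c1+12].copy(),A,cv2.TM_CCOEFF_NORMED)),)) ;print(n,round(best[1],3),'shift',best[3][0]-12,best[3][1]-10)
```

```text
handle 0.994 shift 1 0
pan 0.887 shift 1 0
jar 0.99 shift 0 0
```

Run:
```python
from h import *
for n in('side','top'):
    a=cv2.imread(f'pics/{n}0.png').astype(int)
    b=np.mean([get_image(n)[:,:,::-1] for _ in range(3)],0)
    m=(np.abs(a-b).max(2)>14).astype('uint8');k,l,st,c=cv2.connectedComponentsWithStats(m)
    print(n,[st[i].tolist() for i in range(1,k) if st[i,4]>5])
    if n=='side': print((a-b)[182:198,270:290].mean(2).round().astype(int))
```

```text
side [[247, 0, 70, 139, 5581], [0, 127, 38, 122, 2021], [278, 142, 8, 5, 31], [258, 151, 5, 4, 12], [294, 153, 9, 7, 23], [287, 167, 4, 4, 10], [277, 174, 15, 24, 108], [268, 188, 6, 12, 41], [275, 199, 3, 3, 8], [281, 200, 2, 3, 6], [290, 219, 10, 20, 85], [300, 218, 3, 3, 6], [323, 219, 5, 9, 21], [265, 220, 12, 5, 29], [282, 220, 3, 3, 7], [306, 221, 11, 11, 77], [259, 223, 5, 11, 40], [327, 226, 6, 9, 18], [265, 231, 3, 2, 6], [273, 230, 3, 2, 6], [301, 231, 3, 2, 6], [334, 234, 3, 3, 7], [265, 239, 8, 8, 36], [277, 238, 3, 2, 6], [324, 238, 4, 2, 7], [291, 243, 4, 2, 6], [357, 281, 6, 3, 10]]
[[  0  12  23  10   0  -3  -3  -6  -5  -5  -6  -6  -7  -8  -7  -3  -6 -16
  -11  -4]
 [ -3   4  14   4  -1  -2  -5  -3  -4  -5  -8  -6  -8  -8 -10  -5 -11 -18
   -9  -4]
 [ -4  -3   5  -1  -4  -5  -6  -4  -5  -7  -7  -7  -6  -9  -8  -9 -17 -20
   -9  -6]
 [ -6  -3  -3  -3  -6  -4  -5  -6  -7  -9  -8  -7  -5  -3  -5  -8 -20 -21
  -10  -4]
 [ -4  -4  -3  -5  -6  -4  -4  -7  -6  -9  -5   4  10  13  11  -2 -20 -20
   -8  -5]
 [ -4  -3   0  -5  -4  -6  -6  -5  -2   2   7  17  30  33  31  16 -13 
[... 414 characters left out ...]
 8  -4 -21 -26
  -15  -1]
 [-22   7  21  14   8   0   0  -2  15  31  31  11  -6 -12 -19 -23 -26 -23
  -13  11]
 [-14   6  10   7  10   2   0  -3   1   6   5  -6 -16 -15 -24 -33 -29 -19
  -11   9]
 [-11   4   2   6   8   3   5   4   0  -3  -2  -8  -9  -9 -16 -23 -23 -11
   -5   2]
 [-19  -3   2   3   1   0   4  11   2  -3  -5  -2  -2  -2  -6  -9  -7  -4
   -1  11]
 [-30 -27 -14  -1  -3  -2   1   5   1  -2  -2  -3   0  -1  -2  -2   3   3
    4  12]]
top [[0, 0, 478, 420, 108389], [0, 15, 3, 4, 6], [257, 78, 6, 8, 40], [299, 82, 8, 9, 52], [252, 106, 8, 6, 35], [273, 108, 10, 8, 60], [132, 113, 7, 15, 59], [319, 115, 5, 6, 21], [126, 116, 4, 5, 6], [135, 135, 10, 23, 102], [130, 167, 4, 4, 10]]
```

```bash
python3 -c "
from bench import *
print(close_job())"
```

```text
the job is handed in; nothing more can be done
None
```

I poured the stones through the funnel, put the shovel back flat where it started, and left the jar upright; the job is handed in at about 22 s. During the pour the wrist reached its limit and the pan pressed on the funnel with about 16 N at the last reading. That both stones are in the tube rests on the pan being empty, no stone showing elsewhere, and a two-stone-sized shape in the tube, because they overlap in both views.

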